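# Offer up a block over the gluing jig

### The job

Slide the little aluminium tray, with the wide wooden block lying in it, into the gluing jig until it is fully home against the back stop, and let go of it. Then pick up the smaller, thicker wooden block, carry it over the row of tins and hold it about a centimetre above the block in the tray, centred on it, level and with the long sides parallel, never letting the two blocks touch. Finish while still holding it there in the gripper, so that I can brush on the glue; leave the tins where they stand.

Things in the scene. Friction and masses are not known exactly. Their poses are not given: they have to be found in the camera images.
- jig: Gluing jig fixed to the bench, open towards the robot; origin on the bench at the centre of the tray's place when home, x = sliding-in direction. Two wooden rails 77 mm apart, x -37 to 61 mm; flared mouth to x -66 (105 mm wide inside, 126 outside); back stop face at x 61; blue lips from x -22, underside 22 mm, top 26 mm up, 67 mm apart. No floor: the tray slides on the bench.
- grip_home (a point): Point fixed on the jig, 80 mm in front of its origin and 27 mm above the bench: where the middle of the tray's red grip fin stands when the tray is fully home (up to 2 mm further when pressed on the stop). x = direction in which the tray slides in, z up.
- tray_grip (a point): On the middle of the upright red grip fin on the front of the loose aluminium tray, 27 mm above the bench; x points from fin to tray (sliding-in direction), z up. Fin 42 mm along x, 14 mm thick along y, from 4 to 54 mm up: pinch it across y from above. Tray 118 x 73 mm, centre 80 mm from here along +x; floor 6 mm thick, rim 14 mm high, about 0.2 kg empty. Slides on the bench, best with the fin held up a little.
- lower_top (a point): Centre of the top face of the wide wooden block (60 x 105 x 30 mm) that lies loose in the tray, filling its rimmed floor to within about 2 mm; its top is 36 mm above the bench. x along the 60 mm side, y along the 105 mm side (which lies along the tray's length), z up.
- upper_centre (a point): Centre (half-way up) of the smaller, thicker wooden block, 45 x 90 x 45 mm, about 0.09 kg, lying loose on the bench on the robot's right; x along 45 mm, y along 90 mm, z up. Grip it across the 45 mm side.
- paint_tin: Small dark-labelled paint tin, 78 mm across, 77 mm high, standing loose in the row between the smaller block and the jig; origin at the centre of its underside. Must stay put.
- food_tin: Green-labelled tin, 75 mm across, 58 mm high, in the same row; origin at the centre of its underside. Must stay put.
- nails: Open grey tin of nails, 76 mm across, 51 mm high, in the same row; origin at the centre of its underside. Must stay put.
Things that resemble listed ones, but are neither listed nor needed, are in the scene too. Leave any orange look-alike of the part that bears lower_top alone.

How it is judged:
On the way, in this order (a step that is already met when the one before it is completed fails the run):
1. the loaded tray is fully home in the jig and let go (x of tray_grip in the frame of grip_home between -0.006 and 0.006 m and y of tray_grip in the frame of grip_home between -0.006 and 0.006 m and angle between the x axis of tray_grip and the x axis of grip_home, either way round below 0.08 rad and angle between each of tray_grip, lower_top's own z axis and vertical below 0.06 rad and x of lower_top in the frame of grip_home between 0.07 and 0.09 m and y of lower_top in the frame of grip_home between -0.01 and 0.01 m and height (world z) of lower_top below 0.04 m and contact force between tray and the fingers below 0.1 N), for 0.2 s.
2. the smaller block is lifted above the height of the tins (height (world z) of upper_centre above 0.1 m and contact force between upper_block and the fingers above 0.3 N), for 0.1 s.
At the end, for the whole second after the job is handed in: Tray home (fin within 6 mm each way, square within 0.08 rad), wide block flat in it; smaller block still in the gripper, touching nothing else, underside 3 to 22 mm above the wide block, centres within 12 mm, long sides parallel within 0.13 rad, level within 0.1 rad (x of tray_grip in the frame of grip_home between -0.006 and 0.006 m and y of tray_grip in the frame of grip_home between -0.006 and 0.006 m and angle between the x axis of tray_grip and the x axis of grip_home, either way round below 0.08 rad and angle between each of tray_grip, lower_top's own z axis and vertical below 0.06 rad and x of lower_top in the frame of grip_home between 0.07 and 0.09 m and y of lower_top in the frame of grip_home between -0.01 and 0.01 m and height (world z) of lower_top below 0.04 m and horizontal distance between upper_centre and lower_top below 0.012 m and z of upper_centre in the frame of lower_top between 0.0255 and 0.0445 m and angle between the y axis of upper_centre and the y axis of lower_top, either way round below 0.13 rad and angle between upper_centre's own z axis and vertical below 0.1 rad and contact force between upper_block and lower_block below 0.05 N and contact force between upper_block and tray below 0.05 N and contact force between upper_block and jig below 0.05 N and contact force between upper_block and the fingers above 0.3 N and linear speed of upper_block below 0.02 m/s); the arm keeps its last pose, push and grip.
It fails at once if a tin of the row is moved more than 20 mm or tipped (distance of any of paint_tin, food_tin, nails from where it was at the start of the episode above 0.02 m or angle between any of paint_tin, food_tin, nails's own z axis and vertical above 0.3 rad).
It fails at once if the two wooden blocks touch (contact force between upper_block and lower_block above 0.3 N).
It also fails if it takes over 58 s, if anything falls off the work surface, if the arm or the gripper's body presses on something with over 40 N, if the wrist force passes 120 N, or if a joint passes its speed limit or range.

### The arm

A 6-joint arm with a two-finger parallel gripper is mounted at the origin on a cart in front of the work surface, level with it; the furniture and walls round the work are solid. World frame = base frame: x ahead of the robot, y to its left, z up, the work surface at z = 0. Lengths are in m, angles in rad, forces in N, time in s.
With the tool pointing down it reaches from about 0.25 to 0.775 m from the base axis. Payload 4 kg.
Tool frame: the origin (TCP) lies on the centre line of the jaws, within the pads' length; the fingertips stand 22 mm ahead of it and the grasp point (between the pads) lies 3 mm ahead of it; z points along the fingers, y is the direction in which the jaws open and shut (so a half turn about z gives the same grasp; the last joint's range is limited). The gripper opens to 94 mm and grips with 3 to 60 N. Pads are 16 mm wide; open, the fingers measure 119 mm over their backs; the gripper's body (75 mm by 177 mm) begins 78 mm behind the grasp point.
Start: joints at [1.159, 0.087, 1.371, -0, 1.684, -0.103], TCP at [0.167, 0.524, 0.228] pointing down, gripper open.
Joint ranges: [-3.1, 3.1], [-0.76, 2.03], [0.27, 2.55], [-1.08, 4.22], [0.17, 2.65], [-2.57, 2.57]. Speed limits (rad/s): [2.79, 2.79, 3.14, 3.14, 3.14, 3.14].

### API

Orientations are given as [roll, pitch, yaw] about the fixed x, y, z axes, in that order (R = Rz(yaw) Ry(pitch) Rx(roll)).
In Python, from bench import robot gives the robot as it stands. The module is installed in compiled form; this text tells all that it offers.
- The arm moves only by the shell command python3 -m inch 'ROWS'. ROWS is JSON, a list of rows, each an object with "linear": the shift along the world's x, y, z scaled (see below), a list of three; "twist": the turn about the world's z scaled (see below); "gripper": the opening, from 0 (shut) to 1 (fully open). In form: [{"linear": [x, y, z], "twist": twist, "gripper": gripper}, ...]. A call has 1 to 10 rows; each row is the pose to reach, as a shift and turn from the pose commanded when the call began; what a row does not reach only later rows make up. The controller multiplies each number of a shift by 0.1 m and each number of a turn by 60 degrees. A row lasts 1/12 s, in which the tool goes at most 41.7 mm and 7.16 degrees, less where a joint would pass 70% of its speed; a pose out of reach is approached as far as the arm can. A call with a number of a shift or a turn outside -1 to 1 is refused whole. A call with a gripper value outside its range is refused whole. The fingers move at their own pace and stop on an object; the grip force is fixed at half the most. Time passes only in rows, so rows that repeat a pose let the fingers close. It gives the time, the measured TCP pose, the force and the opening at its end, in the units of the state.
- robot.get_obs(): the state, without advancing time (a new reading comes with each control period).
- robot.snapshot(name): name is "scene" or "top" or "wrist"; returns a dict with "image" (480x640x3 uint8, red, green, blue), "depth" (480x640 float32, m along the optical axis (not along the pixel's ray), 0 where there is no reading), "mtx" (3x3 intrinsics, pixels), "rvec" (rotation vector, rad) and "tvec" (3), from world to camera coordinates, as OpenCV has them; the wrist camera has in their place "hand_eye" (4x4, takes a point from camera to tool coordinates, whose origin is the TCP and whose axes are the flange's). Camera axes: x right, y down, z forward; pixel columns grow to the right and rows downward; lengths in m; the calibration is good to about 2 mm. A picture is of the moment at which its call begins: read the wrist's pose just before it.
- robot.close_job(): hands the job in, once; it reports no verdict.
The state is a dict: "time": time; "joint_positions": joint angles; "qvel": joint speeds; "joint_torque": joint torques, N m; "tool_pos": TCP position; "ee_rot": TCP orientation; "wrist_force": force on the tool from outside, world axes, zero at the start; "wrist_torque": the same for the moment, N m; "width": finger opening in m.
Only numpy, scipy, OpenCV 4.12 (cv2) and the standard library are available. Lean on these libraries where they do the work, as an engineer would, in place of code of your own. Each camera call takes 0.05 s, during which the arm holds its last target.

## Working session

There is one attempt and no reset: what is moved stays moved. The work goes in short steps, Python scripts to look and compute and a shell command to move; the robot and the scene stay as the last step left them, time stands still between calls to the robot, and variables do not carry over. Pictures are saved under pics/ and viewed, and the job is handed in when it is done.

```bash
mkdir -p pics
cat > h.py <<'E'
import numpy as np, cv2
from bench import robot
from scipy.spatial.transform import Rotation as R
def snap(n,save=None):
    o=robot.get_obs(); s=robot.snapshot(n)
    if n=='wrist':
        T=np.eye(4); T[:3,:3]=R.from_euler('xyz',o['ee_rot']).as_matrix(); T[:3,3]=o['tool_pos']
        s['c2w']=T@np.array(s['hand_eye'])
    else:
        Rm=cv2.Rodrigues(np.array(s['rvec'],float))[0]; T=np.eye(4)
        T[:3,:3]=Rm.T; T[:3,3]=-Rm.T@np.array(s['tvec'],float).ravel(); s['c2w']=T
    if save: cv2.imwrite('pics/'+save,s['image'][:,:,::-1])
    return s
def cloud(s):
    d=s['depth']; K=np.array(s['mtx']); v,u=np.mgrid[:480,:640]
    p=np.stack([(u-K[0,2])/K[0,0]*d,(v-K[1,2])/K[1,1]*d,d],-1)
    w=p@s['c2w'][:3,:3].T+s['c2w'][:3,3]; w[d<=0]=np.nan
    return w
E
python3 - <<'E'
from h import *
o=robot.get_obs(); print({k:np.round(v,3) for k,v in o.items()})
for n in('top','scene','wrist'):
    s=snap(n,n+'0.png'); np.savez(n+'0.npz',w=cloud(s),im=s['image'],c2w=s['c2w']); print(n,np.round(s['c2w'],3).tolist(), np.round(s['mtx'],1).tolist())
E
```

```text
{'time': np.float64(0.0), 'joint_positions': array([ 1.159,  0.088,  1.372, -0.   ,  1.684, -0.103]), 'qvel': array([ 0.001, -0.   , -0.   , -0.   , -0.002,  0.001]), 'joint_torque': array([ 0.0000e+00, -3.4018e+01, -3.0243e+01,  7.2000e-02,  3.3000e-02,
       -0.0000e+00]), 'tool_pos': array([0.167, 0.524, 0.226]), 'ee_rot': array([-3.139, -0.   ,  2.833]), 'wrist_force': array([-0.178,  0.015,  0.678]), 'wrist_torque': array([-0.024, -0.002, -0.01 ]), 'width': np.float64(0.094)}
top [[-0.006, -0.981, 0.194, 0.345], [-1.0, 0.008, 0.008, 0.175], [-0.009, -0.194, -0.981, 1.083], [0.0, 0.0, 0.0, 1.0]] [[553.5, 0.0, 320.8], [0.0, 553.5, 229.8], [0.0, 0.0, 1.0]]
scene [[0.821, -0.389, 0.418, -0.046], [-0.571, -0.567, 0.594, -0.616], [0.006, -0.726, -0.688, 0.961], [0.0, 0.0, 0.0, 1.0]] [[550.7, 0.0, 323.3], [0.0, 550.7, 248.9], [0.0, 0.0, 1.0]]
wrist [[0.304, 0.917, 0.257, 0.091], [0.953, -0.292, -0.084, 0.548], [-0.002, 0.27, -0.963, 0.385], [0.0, 0.0, 0.0, 1.0]] [[384.4, 0.0, 313.8], [0.0, 384.4, 239.8], [0.0, 0.0, 1.0]]
```

View pics/top0.png

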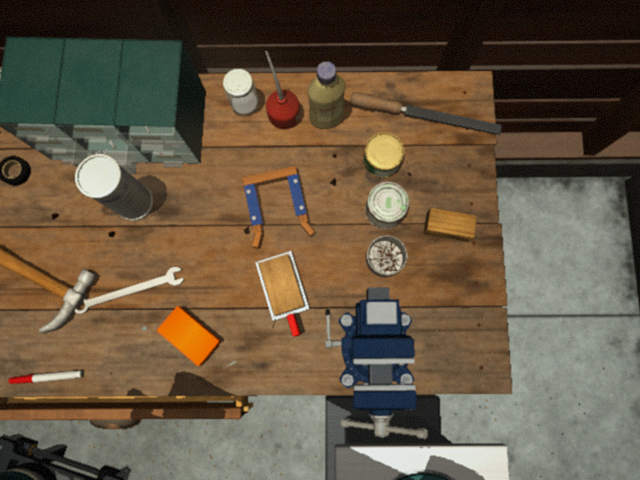

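View pics/scene0.png

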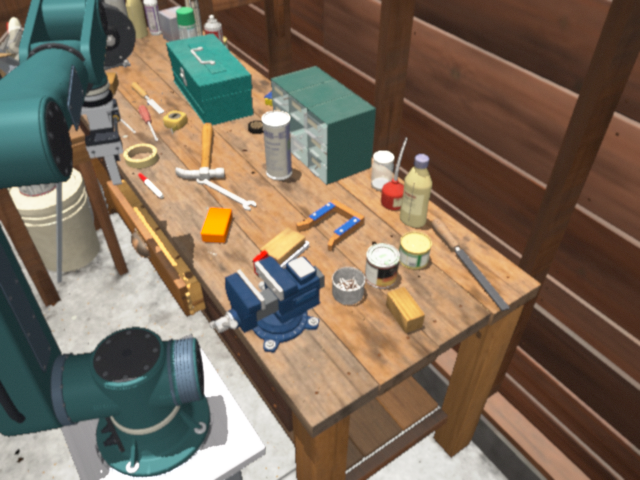

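View pics/wrist0.png

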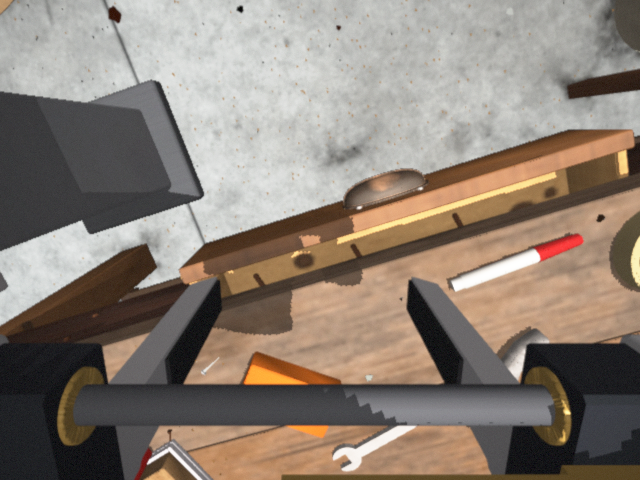

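Top view: jig (278,205) with blue lips, opening towards the robot. The tray with its wooden block is at (283,285) and its red fin at (293,324). The smaller block is at (451,223); the tins are at (384,155), (387,203) and (386,256). The look-alikes are the orange block (188,336), which I leave alone, and the red marker (45,377), which is not the fin. The vise (380,350) is an obstacle.

Run:
```python
from h import *
z=np.load('top0.npz'); w=z['w']; im=z['im']
c=cv2.resize(im[130:360,220:490],None,fx=2.9,fy=2.5)
cv2.imwrite('pics/crop0.png',cv2.resize(im[130:350,220:490,::-1],None,fx=2.7,fy=2.7,interpolation=cv2.INTER_CUBIC))
hsv=cv2.cvtColor(im,cv2.COLOR_RGB2HSV)
def box(m,name):
    p=w[m]; p=p[~np.isnan(p).any(1)]; 
    r=cv2.minAreaRect((p[:,:2]*1000).astype(np.float32)); print(name,len(p),'c',np.round(r[0],1),'size',np.round(r[1],1),'ang',round(r[2],1),'z',np.round(np.percentile(p[:,2],[5,50,95])*1000,1))
    return r
v,u=np.mgrid[:480,:640]
def reg(u0,u1,v0,v1): return (u>=u0)&(u<u1)&(v>=v0)&(v<v1)
Z=w[...,2]
box(reg(420,485,200,245)&(Z>.038)&(Z<.055),'upper')
box(reg(250,312,245,318)&(Z>.028)&(Z<.045),'lower')
box(reg(250,312,245,322)&(Z>.009)&(Z<.045),'tray')
red=(hsv[...,1]>150)&((hsv[...,0]<8)|(hsv[...,0]>172))
box(reg(270,320,305,345)&red&(Z>.04),'fin')
blue=(hsv[...,0]>100)&(hsv[...,0]<125)&(hsv[...,1]>120)
box(reg(240,275,175,240)&blue&(Z>.015)&(Z<.035),'lipL'); box(reg(285,315,170,225)&blue&(Z>.015)&(Z<.035),'lipR')
box(reg(235,320,160,255)&(Z>.012)&(Z<.05),'jig')
for n,rr in(('t1',(355,410,130,180)),('t2',(360,415,178,232)),('t3',(360,412,232,280))):
    box(reg(*rr)&(Z>.02),n)
    h=np.nanpercentile(Z[reg(*rr)],97); box(reg(*rr)&(Z>h-.008),n+'top')
box(reg(325,420,285,415)&(Z>.02),'vise'); print(np.nanmax(Z[reg(325,420,285,415)]))
box(reg(325,420,285,415)&(Z>.06),'vise>60')
box(reg(300,350,50,130)&(Z>.02),'bottle')
box(reg(235,310,50,130)&(Z>.02),'others')
```

```text
upper 1112 c [563.2 -66.6] size [91.  46.4] ang 78.9 z [41.3 44.7 48. ]
lower 1760 c [442.1 258.9] size [119.1  60.2] ang 17.5 z [32.8 36.  39.3]
tray 2220 c [455.8 263.3] size [166.  73.] ang 17.5 z [12.5 35.4 39.1]
fin 167 c [370.8 236.5] size [38.9 13.9] ang 17.4 z [49.7 53.7 56.8]
lipL 297 c [606.  317.1] size [78.9 17.8] ang 12.4 z [22.7 26.1 29.3]
lipR 300 c [625.  231.4] size [80.  18.7] ang 11.9 z [23.3 26.1 29.3]
jig 1761 c [589.7 269.8] size [174.8 122.4] ang 12.8 z [18.1 25.3 29.1]
t1 1325 c [703.4  60.1] size [75.1 74.7] ang 87.4 z [31.9 54.9 58.8]
t1top 1126 c [703.8  59.6] size [74.3 73.8] ang 88.2 z [52.1 55.4 59. ]
t2 1509 c [596.9  58.1] size [75.5 77.2] ang 43.7 z [38.8 72.2 77.5]
t2top 1177 c [597.6  57.6] size [75.  75.6] ang 42.4 z [69.9 73.2 77.8]
t3 635 c [500.7  60.1] size [74.4 74.4] ang 44.1 z [21.1 33.1 51.7]
t3top 203 c [500.8  60. ] size [73.6 75. ] ang 87.6 z [43.7 49.7 53. ]
vise 6633 c [326.1  98.8] size [218.9 156.4] ang 0.8 z [ 30.5 137.  153.5]
0.15797476696490964
vise>60 5856 c [326.4  81.8] size [218.8 102.9] ang 0.6 z [ 94.3 147.9 153.6]
bottle 1866 c [793.6 172.2] size [49.1 69.3] ang 2.4 z [ 32.6 137.9 202.1]
others 2028 c [810.  278.5] size [159.5  66.7] ang 70.7 z [ 29.   64.9 135.4]
```

View pics/crop0.png

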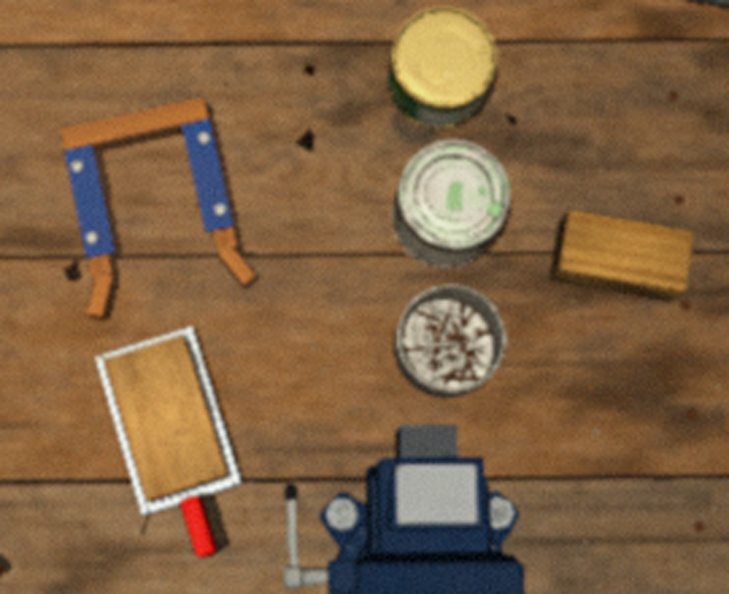

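Run:
```python
from h import *
for f in ('top0.npz','scene0.npz'):
    z=np.load(f); w=z['w'].reshape(-1,3); w=w[~np.isnan(w).any(1)]
    w=w[(w[:,0]>.2)&(w[:,0]<.48)&(w[:,1]>-.0)&(w[:,1]<.2)&(w[:,2]>.02)]
    print(f)
    for x in np.arange(.2,.48,.02):
        q=w[(w[:,0]>=x)&(w[:,0]<x+.02)]
        print(round(x,2),[ (round(float(np.percentile(q[q[:,2]>h][:,1],99.5)),3) if (q[:,2]>h).sum()>3 else None) for h in (.02,.06,.09,.11,.13,.15)])
z=np.load('top0.npz'); w=z['w']; im=z['im']
# jig back stop/rails in jig frame
yaw=np.deg2rad(12.3); o=np.array([.5965,.2701])
c,s=np.cos(yaw),np.sin(yaw); d=w[...,:2]-o; jx=d[...,0]*c+d[...,1]*s; jy=-d[...,0]*s+d[...,1]*c
m=(abs(jy)<.07)&(jx>-.1)&(jx<.12)&(w[...,2]>.012)
for y0 in (-.03,-.015,0,.015,.03):
    q=m&(abs(jy-y0)<.006)&(jx>.02); print('stop',y0,np.round([jx[q].min(),jx[q].max(),np.nanmedian(w[q][:,2])],4))
for x0 in (-.055,-.045,-.03,-.015,0,.02,.04):
    q=m&(abs(jx-x0)<.005); a=np.sort(jy[q]); n=a[a<0];p=a[a>0]; print('rail',x0,np.round([n.min(),n.max(),p.min(),p.max()],4))
```

```text
top0.npz
0.2 [0.141, 0.101, 0.096, 0.051, 0.029, None]
0.22 [0.132, 0.132, 0.132, 0.132, 0.132, 0.132]
0.24 [0.132, 0.132, 0.132, 0.132, 0.132, 0.132]
0.26 [0.139, 0.132, 0.132, 0.132, 0.132, 0.131]
0.28 [0.125, 0.101, 0.101, None, None, None]
0.3 [0.133, 0.132, 0.132, 0.132, 0.131, 0.131]
0.32 [0.177, 0.132, 0.132, 0.132, 0.132, 0.132]
0.34 [0.175, 0.133, 0.133, 0.133, 0.133, 0.131]
0.36 [0.175, 0.12, 0.119, 0.116, 0.111, None]
0.38 [0.177, 0.12, 0.12, 0.116, 0.11, None]
0.4 [0.121, 0.12, 0.117, 0.116, 0.107, None]
0.42 [0.102, 0.102, 0.101, None, None, None]
0.44 [None, None, None, None, None, None]
0.46 [0.09, None, None, None, None, None]
scene0.npz
0.2 [0.095, 0.095, 0.095, None, None, None]
0.22 [0.127, 0.127, 0.127, 0.127, 0.127, 0.13]
0.24 [0.13, 0.13, 0.13, 0.13, 0.13, 0.13]
0.26 [0.13, 0.13, 0.13, 0.13, 0.13, 0.13]
0.28 [0.097, 0.098, 0.099, None, None, None]
0.3 [0.129, 0.129, 0.129, 0.13, 0.13, 0.13]
0.32 [0.174, 0.129, 0.129, 0.129, 0.129, 0.129]
0.34 [0.127, 0.127, 0.127, 0.127, 0.127, 0.128]
0.36 [0.11, 0.11, 0.11, 0.111, 0.11, None]
0.38 [0.109, 0.109, 0.109, 0.11, 0.11, None]
0.4 [0.105, 0.106, 0.106, 0.107, 0.107, None]
0.42 [0.098, 0.098, 0.099, None, None, None]
0.44 [None, None, None, None, None, None]
0.46 [0.087, None, None, None, None, None]
stop -0.03 [0.0215 0.0797 0.026 ]
stop -0.015 [0.0611 0.0797 0.0254]
stop 0 [0.0609 0.0797 0.0252]
stop 0.015 [0.0619 0.0805 0.0246]
stop 0.03 [0.0221 0.0805 0.0259]
rail -0.055 [-0.0605 -0.0457  0.0461  0.0619]
rail -0.045 [-0.0561 -0.0398  0.0409  0.0573]
rail -0.03 [-0.0538 -0.038   0.039   0.0551]
rail -0.015 [-0.0538 -0.0329  0.0338  0.0548]
rail 0 [-0.0534 -0.0329  0.0345  0.055 ]
rail 0.02 [-0.0534 -0.0329  0.0342  0.0548]
rail 0.04 [-0.0535 -0.0329  0.0343  0.0549]
```

Measurements agree with the given sizes. Jig origin is at about (0.596, 0.271), yaw 12.3°, with the stop at +61 mm and rails symmetric. The fin is at (0.371, 0.2365), yaw 17.5°, and the small block at (0.563, -0.067). In the crop the wood block in the tray sits behind the red fin, so the choice is clear. Next I move over the fin.

```bash
python3 -m inch '[{"linear":[0.2,-0.2,0],"twist":0.06,"gripper":1},{"linear":[0.45,-0.45,0],"twist":0.15,"gripper":0.7},{"linear":[0.7,-0.72,0],"twist":0.25,"gripper":0.5},{"linear":[1,-1,0],"twist":0.34,"gripper":0.5}]'
python3 -m inch '[{"linear":[0.25,-0.3,0],"twist":0.08,"gripper":0.5},{"linear":[0.5,-0.65,0],"twist":0.16,"gripper":0.5},{"linear":[0.75,-0.9,0],"twist":0.24,"gripper":0.5},{"linear":[0.92,-1,0],"twist":0.247,"gripper":0.5},{"linear":[0.92,-1,0],"twist":0.247,"gripper":0.5},{"linear":[0.92,-1,0],"twist":0.247,"gripper":0.5}]'
python3 - <<'E'
from h import *
o=robot.get_obs(); print(o['time'],np.round(o['tool_pos'],4),np.round(np.rad2deg(o['ee_rot']),2),o['width'],np.round(o['joint_positions'],2))
s=snap('wrist','w1.png'); np.savez('w1.npz',w=cloud(s),im=s['image'])
w=cloud(s); im=s['image']; hsv=cv2.cvtColor(im,cv2.COLOR_RGB2HSV)
red=(hsv[...,1]>150)&((hsv[...,0]<8)|(hsv[...,0]>172))&(w[...,2]>.047)&(w[...,2]<.065)
p=w[red]; r=cv2.minAreaRect((p[:,:2]*1000).astype(np.float32)); print(len(p),r,np.median(p[:,2]))
E
```

```text
time: 0.48
tool_pos: [0.2671, 0.423, 0.227]
ee_rot: [-3.141, -0.001, -3.087]
wrist_force: [-0.1, 0.4, -0.3]
width: 0.0775
time: 0.98
tool_pos: [0.3595, 0.3234, 0.2271]
ee_rot: [3.141, -0.001, -2.838]
wrist_force: [0.9, -0.2, -0.8]
width: 0.047
0.9833 [0.3595 0.3234 0.2271] [ 1.7998e+02 -6.0000e-02 -1.6263e+02] 0.0469856692382252 [ 0.61 -0.06  1.52  0.    1.68 -1.26]
774 ((370.0761413574219, 235.63043212890625), (41.78827667236328, 13.483467102050781), 17.92699432373047) 0.05445846321506931
```

View pics/w1.png

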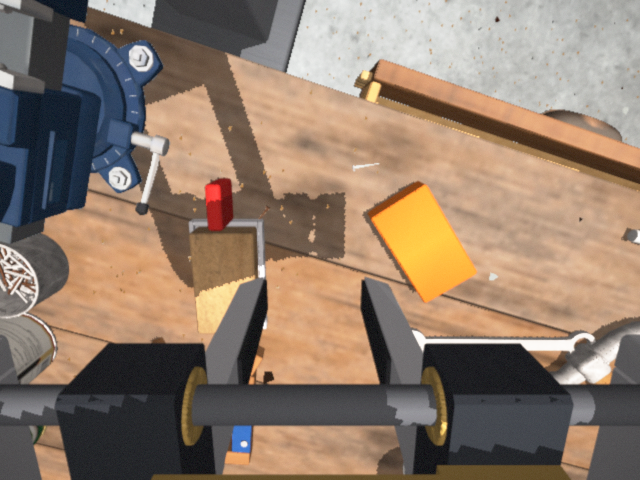

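The wrist view shows the red fin at (219,204) with the tray and wood block below it; the orange decoy is at (422,242). The fin measures (0.370, 0.2356), size 42x13.5 mm, yaw 17.9°, which agrees with the first reading.

```bash
python3 -m inch '[{"linear":[0.03,-0.25,0],"twist":0,"gripper":0.5},{"linear":[0.07,-0.55,-0.1],"twist":0,"gripper":0.5},{"linear":[0.1,-0.8,-0.3],"twist":0.003,"gripper":0.5},{"linear":[0.11,-0.875,-0.6],"twist":0.003,"gripper":0.5},{"linear":[0.11,-0.875,-0.9],"twist":0.003,"gripper":0.5},{"linear":[0.11,-0.875,-0.9],"twist":0.003,"gripper":0.5}]'
python3 -m inch '[{"linear":[0,0,-0.2],"twist":0,"gripper":0.5},{"linear":[0,0,-0.45],"twist":0,"gripper":0.5},{"linear":[0,0,-0.7],"twist":0,"gripper":0.5},{"linear":[0,0,-0.9],"twist":0,"gripper":0.5},{"linear":[0,0,-0.91],"twist":0,"gripper":0.5},{"linear":[0,0,-0.91],"twist":0,"gripper":0.5}]'
python3 - <<'E'
from h import *
o=robot.get_obs(); print(o['time'],np.round(o['tool_pos'],4),np.round(np.rad2deg(o['ee_rot']),2),o['width'],np.round(o['wrist_force'],2))
snap('wrist','w2.png');
E
```

```text
time: 1.53
tool_pos: [0.3655, 0.2353, 0.1313]
ee_rot: [-3.141, -0.012, -2.832]
wrist_force: [-0.3, 0.4, -1.1]
width: 0.0468
time: 2.03
tool_pos: [0.3695, 0.2374, 0.0468]
ee_rot: [3.141, -0.001, -2.831]
wrist_force: [-0.9, 0.5, -0.1]
width: 0.0471
2.0333 [0.3695 0.2374 0.0468] [ 1.7999e+02 -8.0000e-02 -1.6218e+02] 0.04710833592098489 [-0.89  0.54 -0.14]
```

View pics/w2.png

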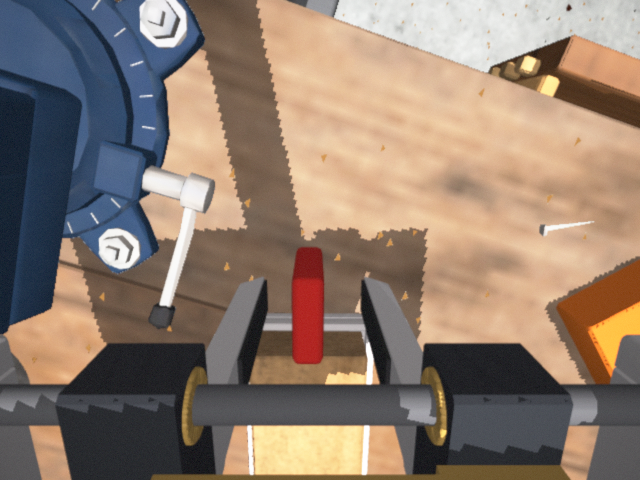

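The fin stands between the open fingers at (308,305), parallel to them. Now I close.

```bash
python3 -m inch '[{"linear":[0,0,0],"twist":0,"gripper":0},{"linear":[0,0,0],"twist":0,"gripper":0},{"linear":[0,0,0],"twist":0,"gripper":0},{"linear":[0,0,0],"twist":0,"gripper":0},{"linear":[0,0,0],"twist":0,"gripper":0},{"linear":[0,0,0],"twist":0,"gripper":0},{"linear":[0,0,0.02],"twist":0,"gripper":0},{"linear":[0,0,0.02],"twist":0,"gripper":0}]'
python3 - <<'E'
from h import *
o=robot.get_obs(); p=o['tool_pos']; yaw=np.rad2deg(o['ee_rot'][2])+180
print(np.round(p,4),yaw,o['width'])
# grasp offset vs fin estimate: fin along x
f=np.array([.3703,.236]); e=np.array([np.cos(np.deg2rad(17.7)),np.sin(np.deg2rad(17.7))]); print('tcp ahead of fin mid by',(p[:2]-f)@e, 'lat',np.cross(e,p[:2]-f))
E
```

```text
time: 2.75
tool_pos: [0.3695, 0.2363, 0.048]
ee_rot: [3.141, -0.002, -2.833]
wrist_force: [0.1, 0.6, -3.8]
width: 0.014
[0.3695 0.2363 0.048 ] 17.696789067730663 0.013963021982770512
tcp ahead of fin mid by -0.0007100716631174731 lat 0.0005066793149521464<stdin>:5: DeprecationWarning: Arrays of 2-dimensional vectors are deprecated. Use arrays of 3-dimensional vectors instead. (deprecated in NumPy 2.0)
```

Gripped: the width of 14.0 mm matches the fin thickness. Next I swing the tray into line while advancing, which keeps the gripper body clear of the vise.

```bash
python3 -m inch '[{"linear":[0.03,-0.005,0],"twist":-0.01,"gripper":0},{"linear":[0.09,-0.015,0],"twist":-0.025,"gripper":0},{"linear":[0.16,-0.025,0],"twist":-0.04,"gripper":0},{"linear":[0.24,-0.035,0],"twist":-0.06,"gripper":0},{"linear":[0.31,-0.045,0],"twist":-0.075,"gripper":0},{"linear":[0.37,-0.055,0],"twist":-0.09,"gripper":0},{"linear":[0.41,-0.06,0],"twist":-0.09,"gripper":0},{"linear":[0.41,-0.06,0],"twist":-0.09,"gripper":0}]'
python3 - <<'E'
from h import *
o=robot.get_obs(); print(o['time'],np.round(o['tool_pos'],4),np.round(np.rad2deg(o['ee_rot']),2),o['width'],np.round(o['wrist_force'],2))
s=snap('top','t2.png'); cv2.imwrite('pics/t2c.png',cv2.resize(s['image'][130:350,200:450,::-1],None,fx=2.7,fy=2.7))
E
```

```text
time: 3.42
tool_pos: [0.4123, 0.2303, 0.0485]
ee_rot: [-3.142, 0.0, -2.928]
wrist_force: [-0.3, -0.4, -2.9]
width: 0.0138
3.4167 [0.4123 0.2303 0.0485] [-1.8000e+02  2.0000e-02 -1.6775e+02] 0.013773846876960065 [-0.29 -0.42 -2.94]
```

View pics/t2c.png

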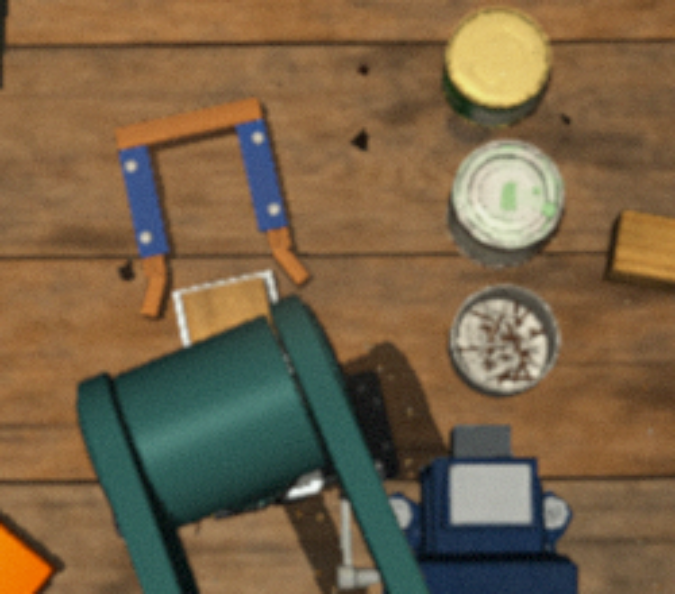

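Run:
```python
from h import *
o=robot.get_obs(); s=snap('top'); w=cloud(s); im=s['image'].astype(int)
yaw=np.deg2rad(12.3); og=np.array([.5964,.2707]); c,sn=np.cos(yaw),np.sin(yaw)
d=w[...,:2]-og; jx=d[...,0]*c+d[...,1]*sn; jy=-d[...,0]*sn+d[...,1]*c
m=(jx>-.09)&(jx<-.03)&(abs(jy)<.05)&(w[...,2]>.009)&(w[...,2]<.045)
wh=m&(im.min(-1)>150)&(im.max(-1)-im.min(-1)<40)
for x0 in (-.075,-.068,-.06,-.053):
    q=wh&(abs(jx-x0)<.004)
    if q.any(): print(x0,np.round([jy[q].min(),jy[q].max()],4))
print('front',np.round(np.percentile(jx[wh],[95,99,100]),4))
b=(w[...,2]>.03)&(w[...,2]<.05)&(jx>-.09)&(jx<-.05)&(abs(jy)<.05); print('block',np.round([jy[b].min(),jy[b].max(),jx[b].max()],4))
```

```text
-0.075 [-0.0336  0.0371]
-0.068 [-0.0353  0.0366]
-0.06 [-0.0346  0.0368]
-0.053 [-0.035   0.0367]
front [-0.05   -0.0496 -0.0494]
block [-0.029   0.0309 -0.0548]
```

```bash
python3 -m inch '[{"linear":[0.04,0.001,0],"twist":0,"gripper":0},{"linear":[0.11,0.016,0],"twist":0,"gripper":0},{"linear":[0.19,0.033,0],"twist":0,"gripper":0},{"linear":[0.28,0.053,0],"twist":0,"gripper":0},{"linear":[0.37,0.073,0],"twist":0,"gripper":0},{"linear":[0.46,0.092,0],"twist":0,"gripper":0},{"linear":[0.55,0.112,0],"twist":0,"gripper":0},{"linear":[0.63,0.13,0],"twist":0,"gripper":0},{"linear":[0.68,0.14,0],"twist":0,"gripper":0},{"linear":[0.68,0.14,0],"twist":0,"gripper":0}]'
python3 - <<'E'
from h import *
o=robot.get_obs(); print(o['time'],np.round(o['tool_pos'],4),np.round(np.rad2deg(o['ee_rot']),2),o['width'],np.round(o['wrist_force'],2))
og=np.array([.5964,.2707]); a=np.deg2rad(12.3); d=o['tool_pos'][:2]-og; print('fin in jig',d@[np.cos(a),np.sin(a)],d@[-np.sin(a),np.cos(a)])
E
```

```text
time: 4.35
tool_pos: [0.4804, 0.2447, 0.0485]
ee_rot: [3.141, 0.001, -2.927]
wrist_force: [0.4, -0.1, -3.4]
width: 0.0139
4.35 [0.4804 0.2447 0.0485] [ 1.7999e+02  4.0000e-02 -1.6771e+02] 0.013915060072756256 [ 0.39 -0.11 -3.39]
fin in jig -0.11883869992041532 -0.0007098064959658363
```

```bash
python3 -m inch '[{"linear":[0.04,0.009,0],"twist":0,"gripper":0},{"linear":[0.11,0.024,0],"twist":0,"gripper":0},{"linear":[0.18,0.039,0],"twist":0,"gripper":0},{"linear":[0.25,0.054,0],"twist":0,"gripper":0},{"linear":[0.31,0.067,0],"twist":0,"gripper":0},{"linear":[0.35,0.076,0],"twist":0,"gripper":0},{"linear":[0.371,0.08,0],"twist":0,"gripper":0},{"linear":[0.371,0.08,0],"twist":0,"gripper":0}]'
python3 -m inch '[{"linear":[0.01,0.002,0],"twist":0,"gripper":0},{"linear":[0.02,0.004,0],"twist":0,"gripper":0},{"linear":[0.02,0.004,0],"twist":0,"gripper":0}]'
python3 - <<'E'
from h import *
o=robot.get_obs(); print(o['time'],np.round(o['tool_pos'],4),np.round(np.rad2deg(o['ee_rot']),2),o['width'],np.round(o['wrist_force'],2))
og=np.array([.5964,.2707]); a=np.deg2rad(12.3); d=o['tool_pos'][:2]-og; print('fin in jig',d@[np.cos(a),np.sin(a)],d@[-np.sin(a),np.cos(a)])
E
```

```text
time: 5.02
tool_pos: [0.5168, 0.2525, 0.0484]
ee_rot: [3.142, 0.0, -2.927]
wrist_force: [0.1, 0.2, -3.9]
width: 0.014
time: 5.27
tool_pos: [0.5182, 0.2529, 0.0485]
ee_rot: [3.142, 0.0, -2.927]
wrist_force: [-0.2, 0.8, -3.2]
width: 0.0139
5.2667 [0.5182 0.2529 0.0485] [ 179.99    0.   -167.69] 0.013935036886050094 [-0.24  0.81 -3.25]
fin in jig -0.08017475105818583 -0.0007357401287854572
```

```bash
python3 -m inch '[{"linear":[0.007,0.0015,0],"twist":0,"gripper":0},{"linear":[0.015,0.003,0],"twist":0,"gripper":0},{"linear":[0.015,0.003,0],"twist":0,"gripper":0}]'
python3 -m inch '[{"linear":[0.01,0.002,0],"twist":0,"gripper":0},{"linear":[0.01,0.002,0],"twist":0,"gripper":0}]'
```

```text
time: 5.52
tool_pos: [0.5198, 0.2532, 0.0485]
ee_rot: [3.142, 0.0, -2.927]
wrist_force: [0.3, -0.6, -3.3]
width: 0.0138
time: 5.68
tool_pos: [0.52, 0.2531, 0.0483]
ee_rot: [-3.141, -0.002, -2.927]
wrist_force: [-2.5, -0.9, -2.5]
width: 0.014
```

The stop is reached: force builds and x stalls at 0.520. I lower the fin, release it and rise straight up.

```bash
python3 -m inch '[{"linear":[-0.008,-0.002,-0.01],"twist":0,"gripper":0},{"linear":[-0.008,-0.002,-0.02],"twist":0,"gripper":0},{"linear":[-0.008,-0.002,-0.02],"twist":0,"gripper":0.3},{"linear":[-0.008,-0.002,-0.02],"twist":0,"gripper":0.45},{"linear":[-0.008,-0.002,-0.02],"twist":0,"gripper":0.45},{"linear":[-0.008,-0.002,-0.02],"twist":0,"gripper":0.45},{"linear":[-0.008,-0.002,0.15],"twist":0,"gripper":0.45},{"linear":[-0.008,-0.002,0.4],"twist":0,"gripper":0.45},{"linear":[-0.008,-0.002,0.7],"twist":0,"gripper":0.45},{"linear":[-0.008,-0.002,1],"twist":0,"gripper":0.7}]'
python3 - <<'E'
from h import *
o=robot.get_obs(); print(o['time'],np.round(o['tool_pos'],4),np.round(np.rad2deg(o['ee_rot']),2),o['width'],np.round(o['joint_positions'],2))
E
```

```text
time: 6.52
tool_pos: [0.5198, 0.2531, 0.1491]
ee_rot: [-3.142, -0.001, -2.927]
wrist_force: [0.1, 0.4, -0.3]
width: 0.0465
6.5167 [0.5198 0.2531 0.1491] [-1.800e+02 -4.000e-02 -1.677e+02] 0.046499669526265046 [ 0.36  0.18  1.43  0.    1.54 -1.43]
```

```bash
python3 -m inch '[{"linear":[0,0,0.2],"twist":-0.06,"gripper":0.8},{"linear":[0.02,-0.15,0.4],"twist":-0.16,"gripper":1},{"linear":[0.05,-0.35,0.5],"twist":-0.27,"gripper":1},{"linear":[0.08,-0.6,0.5],"twist":-0.38,"gripper":1},{"linear":[0.1,-0.85,0.5],"twist":-0.48,"gripper":1},{"linear":[0.1,-1,0.5],"twist":-0.59,"gripper":1}]'
python3 -m inch '[{"linear":[0.05,-0.25,0],"twist":-0.11,"gripper":1},{"linear":[0.1,-0.5,0],"twist":-0.22,"gripper":1},{"linear":[0.15,-0.75,0],"twist":-0.33,"gripper":1},{"linear":[0.2,-1,0],"twist":-0.44,"gripper":1}]'
python3 -m inch '[{"linear":[0.05,-0.25,0],"twist":-0.11,"gripper":1},{"linear":[0.1,-0.5,0],"twist":-0.22,"gripper":1},{"linear":[0.13,-0.7,0],"twist":-0.33,"gripper":1},{"linear":[0.13,-0.7,0],"twist":-0.44,"gripper":1},{"linear":[0.13,-0.7,0],"twist":-0.55,"gripper":1},{"linear":[0.13,-0.7,0],"twist":-0.66,"gripper":1},{"linear":[0.13,-0.7,0],"twist":-0.77,"gripper":1},{"linear":[0.13,-0.7,0],"twist":-0.84,"gripper":1},{"linear":[0.13,-0.7,0],"twist":-0.84,"gripper":1}]'
python3 - <<'E'
from h import *
o=robot.get_obs(); print(o['time'],np.round(o['tool_pos'],4),np.round(np.rad2deg(o['ee_rot']),2),o['width'],np.round(o['joint_positions'],2))
s=snap('top','t3.png');np.savez('t3.npz',w=cloud(s),im=s['image'])
cv2.imwrite('pics/t3c.png',cv2.resize(s['image'][130:350,220:490,::-1],None,fx=2.7,fy=2.7))
s=snap('wrist','w3.png');np.savez('w3.npz',w=cloud(s),im=s['image'])
E
```

```text
time: 7.02
tool_pos: [0.5308, 0.1513, 0.1993]
ee_rot: [3.141, 0.002, 2.732]
wrist_force: [0.1, 0.4, -0.2]
width: 0.0858
time: 7.35
tool_pos: [0.5504, 0.052, 0.1989]
ee_rot: [3.14, 0.001, 2.272]
wrist_force: [0.2, 0.2, 0.4]
width: 0.0937
time: 8.1
tool_pos: [0.5633, -0.0169, 0.1987]
ee_rot: [3.141, -0.0, 1.397]
wrist_force: [0.4, -0.0, 0.8]
width: 0.094
8.1 [ 0.5633 -0.0169  0.1987] [179.94  -0.    80.03] 0.09401170941188643 [-0.13  0.12  1.39  0.    1.63  0.04]
```

View pics/t3c.png

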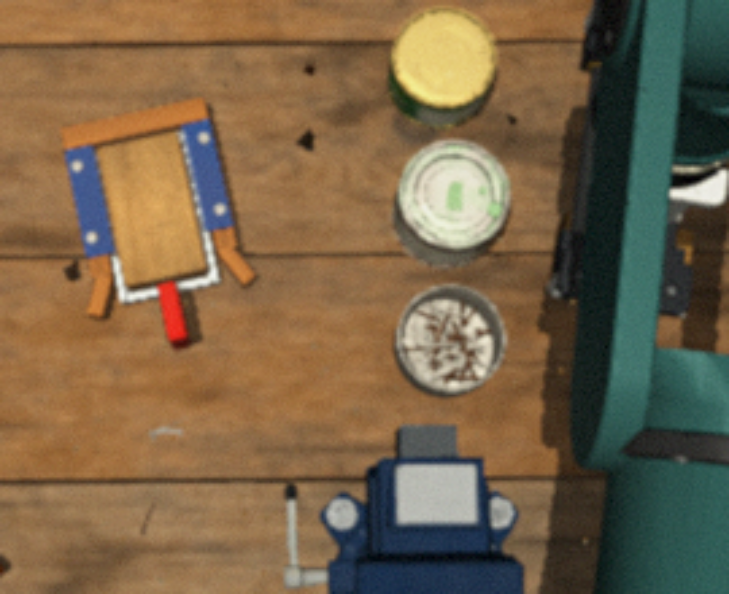

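View pics/w3.png

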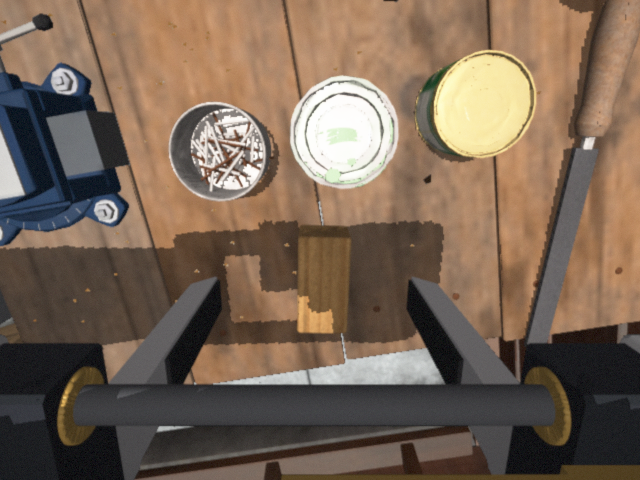

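The tray sits home in the jig, with its block against the back stop at crop (155,200) and the fin at (175,315). The smaller block is in the wrist view at (324,280), lined up with the fingers. Now I measure both.

Run:
```python
from h import *
z=np.load('t3.npz'); w=z['w']; im=z['im']; hsv=cv2.cvtColor(im,cv2.COLOR_RGB2HSV); v,u=np.mgrid[:480,:640]
def box(m,name,w):
    p=w[m]; r=cv2.minAreaRect((p[:,:2]*1000).astype(np.float32)); print(name,len(p),np.round(r[0],1),np.round(r[1],1),round(r[2],2),'z',np.round(np.percentile(p[:,2],[5,50,95])*1000,1)); return r
yaw=np.deg2rad(12.3); og=np.array([.5964,.2707]); c,sn=np.cos(yaw),np.sin(yaw)
d=w[...,:2]-og; jx=d[...,0]*c+d[...,1]*sn; jy=-d[...,0]*sn+d[...,1]*c
Z=w[...,2]
wood=(hsv[...,0]<25)&(hsv[...,1]>60)
m=(jx>-.075)&(jx<.057)&(abs(jy)<.04)&(Z>.0305)&(Z<.044)&wood
m=cv2.morphologyEx(m.astype(np.uint8),cv2.MORPH_OPEN,np.ones((3,3)))>0
box(m,'lower',w); print('jig frame',np.round(np.percentile(jx[m],[0,1,99,100]),4),np.round(np.percentile(jy[m],[0,1,99,100]),4))
red=(hsv[...,1]>150)&((hsv[...,0]<8)|(hsv[...,0]>172))&(Z>.045)&(jx<-.04)&(jx>-.12)&(abs(jy)<.03)
box(red,'fin',w); print(np.round([jx[red].min(),jx[red].max(),jy[red].mean()],4))
z=np.load('w3.npz'); w=z['w']; im=z['im']; Z=w[...,2]
m=(u>280)&(u<370)&(v>210)&(v<345)&(Z>.039)&(Z<.052); box(m,'upper',w)
```

```text
lower 1600 [599.2 272. ] [105.7  60.1] 12.04 z [32.8 36.  39.4]
jig frame [-0.0497 -0.0491  0.0539  0.0558] [-0.0295 -0.0288  0.0297  0.0308]
fin 160 [520.7 254.8] [42.  13.4] 11.94 z [48.9 53.1 56.5]
[-0.0984 -0.0563  0.0005]
upper 5012 [561.5 -68.3] [91. 45.] 78.78 z [44.5 45.9 47.1]
```

Fin is at +2.5 mm in grip_home, and the lower block is at (0.599, 0.272), yaw 12.0°, at its correct size. The upper block is at (0.5623, -0.0675), yaw 78.8°. Now I go down on it.

```bash
python3 -m inch '[{"linear":[0,-0.15,0],"twist":-0.01,"gripper":1},{"linear":[-0.01,-0.4,-0.1],"twist":-0.02,"gripper":1},{"linear":[-0.01,-0.506,-0.35],"twist":-0.02,"gripper":1},{"linear":[-0.01,-0.506,-0.7],"twist":-0.02,"gripper":1},{"linear":[-0.01,-0.506,-0.9],"twist":-0.02,"gripper":1},{"linear":[-0.01,-0.506,-0.9],"twist":-0.02,"gripper":1}]'
python3 - <<'E'
from h import *
o=robot.get_obs(); print(o['time'],np.round(o['tool_pos'],4),np.round(np.rad2deg(o['ee_rot']),2))
s=snap('wrist','w4.png');
E
```

```text
time: 8.7
tool_pos: [0.5584, -0.067, 0.1026]
ee_rot: [-3.131, -0.0, 1.378]
wrist_force: [-0.8, -0.5, -0.3]
width: 0.0938
8.7 [ 0.5584 -0.067   0.1026] [-1.7938e+02 -2.0000e-02  7.8960e+01]
```

View pics/w4.png

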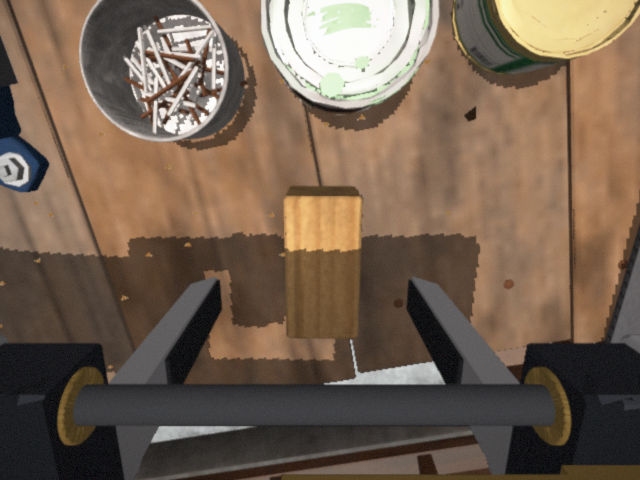

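The block at (322,262) sits between the fingers, square to them; the clearance to the tin beyond is good.

```bash
python3 -m inch '[{"linear":[0,0,-0.2],"twist":0,"gripper":1},{"linear":[0,0,-0.45],"twist":0,"gripper":1},{"linear":[0,0,-0.65],"twist":0,"gripper":1},{"linear":[0,0,-0.74],"twist":0,"gripper":1},{"linear":[0,0,-0.74],"twist":0,"gripper":1},{"linear":[0,0,-0.74],"twist":0,"gripper":1}]'
python3 -m inch '[{"linear":[0,0,0],"twist":0,"gripper":0.6},{"linear":[0,0,0],"twist":0,"gripper":0.3},{"linear":[0,0,0],"twist":0,"gripper":0},{"linear":[0,0,0],"twist":0,"gripper":0},{"linear":[0,0,0],"twist":0,"gripper":0},{"linear":[0,0,0],"twist":0,"gripper":0},{"linear":[0,0,0],"twist":0,"gripper":0}]'
```

```text
time: 9.25
tool_pos: [0.563, -0.0675, 0.0361]
ee_rot: [3.139, 0.0, 1.378]
wrist_force: [1.3, -0.0, 0.6]
width: 0.094
time: 9.83
tool_pos: [0.562, -0.0674, 0.0346]
ee_rot: [3.141, -0.0, 1.377]
wrist_force: [-0.4, -0.5, 0.7]
width: 0.0508
```

```bash
python3 -m inch '[{"linear":[0,0,0],"twist":0,"gripper":0},{"linear":[0,0,0],"twist":0,"gripper":0},{"linear":[0,0,0],"twist":0,"gripper":0},{"linear":[0,0,0],"twist":0,"gripper":0}]'
```

```text
time: 10.17
tool_pos: [0.562, -0.0674, 0.0345]
ee_rot: [3.142, 0.0, 1.377]
wrist_force: [-0.4, -0.5, -0.3]
width: 0.0453
```

Gripped at 45.3 mm; the block centre is 12 mm below the TCP. Now I lift straight up.

```bash
python3 -m inch '[{"linear":[0,0,0.05],"twist":0,"gripper":0},{"linear":[0,0,0.2],"twist":0,"gripper":0},{"linear":[0,0,0.4],"twist":0,"gripper":0},{"linear":[0,0,0.65],"twist":0,"gripper":0},{"linear":[0,0,0.85],"twist":0,"gripper":0},{"linear":[0,0,1],"twist":0,"gripper":0},{"linear":[0,0,1],"twist":0,"gripper":0}]'
python3 -m inch '[{"linear":[0,0,0.15],"twist":0,"gripper":0},{"linear":[0,0,0.35],"twist":0,"gripper":0},{"linear":[0,0,0.5],"twist":0,"gripper":0},{"linear":[0,0,0.5],"twist":0,"gripper":0},{"linear":[0,0,0.5],"twist":0,"gripper":0}]'
python3 - <<'E'
from h import *
s=snap('wrist','w5.png'); w=cloud(s); v,u=np.mgrid[:480,:640]
o=robot.get_obs(); print(o['time'],np.round(o['tool_pos'],4),np.round(np.rad2deg(o['ee_rot']),2),o['width'])
E
```

```text
time: 10.75
tool_pos: [0.5642, -0.0679, 0.1391]
ee_rot: [3.133, 0.0, 1.377]
wrist_force: [0.7, -0.4, -0.3]
width: 0.0451
time: 11.17
tool_pos: [0.5621, -0.0674, 0.1842]
ee_rot: [3.141, 0.0, 1.377]
wrist_force: [-0.2, 0.4, -1.8]
width: 0.0448
11.2167 [ 0.5614 -0.0673  0.1831] [-179.9    -0.     78.91] 0.04516729199604757
```

View pics/w5.png

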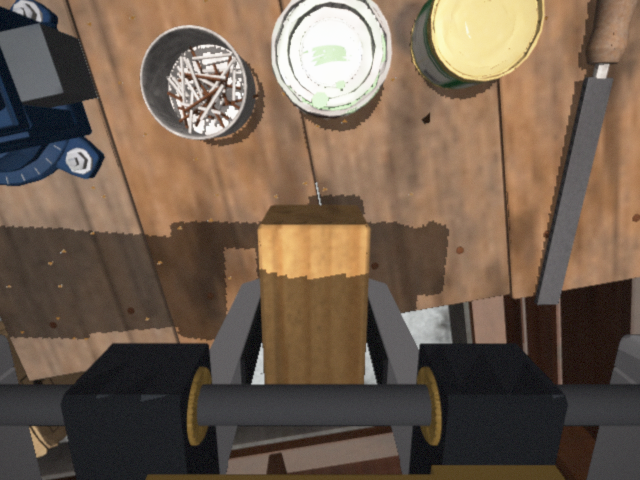

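The block hangs level in the grip at (313,305), clear of the bench. I'll measure it in the grip.

Run:
```python
from h import *
o=robot.get_obs(); s=snap('wrist'); w=cloud(s); v,u=np.mgrid[:480,:640]
zt=o['tool_pos'][2]-.012+.0225
m=(u>250)&(u<380)&(v>200)&(v<385)&(abs(w[...,2]-zt)<.012)
p=w[m]; A=np.c_[p[:,:2]-p[:,:2].mean(0),np.ones(len(p))]; k=np.linalg.lstsq(A,p[:,2],rcond=None)[0]; print('tilt',k, 'expected',zt,len(p))
th=o['ee_rot'][2]; d=p[:,:2]-o['tool_pos'][:2]; e=np.array([np.cos(th),np.sin(th)]); n=np.array([-e[1],e[0]])
print('along tool x',np.percentile(d@e,[0.2,99.8]),'lat',np.percentile(d@n,[.2,99.8]))
r=cv2.minAreaRect((p[:,:2]*1000).astype(np.float32)); print(r,np.rad2deg(th))
```

```text
tilt [-0.00652    -0.02098732  0.19430106] expected 0.1935568594583057 18515
along tool x [-0.02843514  0.04416546] lat [-0.02642415  0.02674299]
((562.681640625, -60.000579833984375), (74.0206069946289, 57.36692810058594), 78.5206069946289) 78.90693563687154
```

Held within 1 mm of the TCP and level (0.02 rad). I carry it over the tins with the underside about 0.15 m up.

```bash
python3 -m inch '[{"linear":[0.01,0.08,0],"twist":-0.03,"gripper":0},{"linear":[0.03,0.24,0],"twist":-0.09,"gripper":0},{"linear":[0.05,0.44,0],"twist":-0.16,"gripper":0},{"linear":[0.07,0.64,0],"twist":-0.23,"gripper":0},{"linear":[0.1,0.84,0],"twist":-0.31,"gripper":0},{"linear":[0.12,1,0],"twist":-0.38,"gripper":0}]'
python3 -m inch '[{"linear":[0.02,0.2,0],"twist":-0.08,"gripper":0},{"linear":[0.05,0.4,0],"twist":-0.16,"gripper":0},{"linear":[0.07,0.6,0],"twist":-0.24,"gripper":0},{"linear":[0.1,0.8,0],"twist":-0.32,"gripper":0},{"linear":[0.12,1,0],"twist":-0.4,"gripper":0}]'
python3 -m inch '[{"linear":[0.02,0.2,0],"twist":-0.08,"gripper":0},{"linear":[0.05,0.4,0],"twist":-0.16,"gripper":0},{"linear":[0.07,0.6,0],"twist":-0.23,"gripper":0},{"linear":[0.1,0.8,0],"twist":-0.29,"gripper":0},{"linear":[0.12,1,0],"twist":-0.335,"gripper":0},{"linear":[0.12,1,0],"twist":-0.335,"gripper":0}]'
python3 - <<'E'
from h import *
o=robot.get_obs(); print(o['time'],np.round(o['tool_pos'],4),np.round(np.rad2deg(o['ee_rot']),2),o['width'])
E
```

```text
time: 11.77
tool_pos: [0.5731, 0.034, 0.1822]
ee_rot: [-3.138, 0.002, 0.976]
wrist_force: [-0.8, -0.1, -0.1]
width: 0.045
time: 12.18
tool_pos: [0.5851, 0.1335, 0.1821]
ee_rot: [-3.14, 0.003, 0.556]
wrist_force: [-0.1, -0.8, -1.3]
width: 0.0451
time: 12.68
tool_pos: [0.5969, 0.2359, 0.1816]
ee_rot: [-3.14, 0.004, 0.212]
wrist_force: [0.2, -0.6, -0.3]
width: 0.0451
12.6833 [0.5969 0.2359 0.1816] [-179.91    0.22   12.16] 0.045112092945199536
```

```bash
python3 -m inch '[{"linear":[0.01,0.1,0],"twist":0,"gripper":0},{"linear":[0.02,0.25,0],"twist":0,"gripper":0},{"linear":[0.02,0.36,-0.05],"twist":0,"gripper":0},{"linear":[0.02,0.36,-0.2],"twist":0,"gripper":0},{"linear":[0.02,0.36,-0.4],"twist":0,"gripper":0},{"linear":[0.02,0.36,-0.55],"twist":0,"gripper":0},{"linear":[0.02,0.36,-0.65],"twist":0,"gripper":0},{"linear":[0.02,0.36,-0.65],"twist":0,"gripper":0},{"linear":[0.02,0.36,-0.65],"twist":0,"gripper":0}]'
python3 - <<'E'
from h import *
o=robot.get_obs(); print(o['time'],np.round(o['tool_pos'],4),np.round(np.rad2deg(o['ee_rot']),2),o['width'])
s=snap('wrist','w6.png'); s=snap('scene','s6.png'); cv2.imwrite('pics/s6c.png',cv2.resize(s['image'][150:350,180:450,::-1],None,fx=2.8,fy=2.8))
E
```

```text
time: 13.43
tool_pos: [0.5996, 0.2686, 0.1188]
ee_rot: [3.141, 0.001, 0.21]
wrist_force: [1.1, 0.1, -0.2]
width: 0.0452
13.4333 [0.5996 0.2686 0.1188] [1.7998e+02 8.0000e-02 1.2010e+01] 0.04522330026236099
```

View pics/s6c.png

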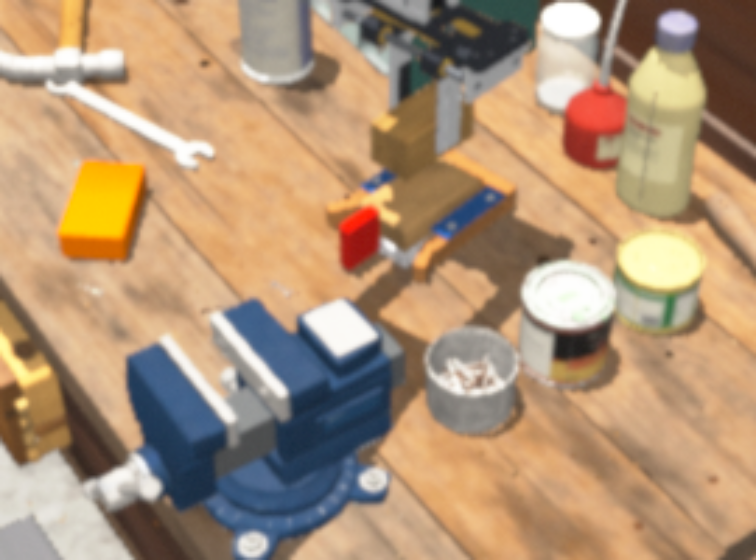

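View pics/w6.png

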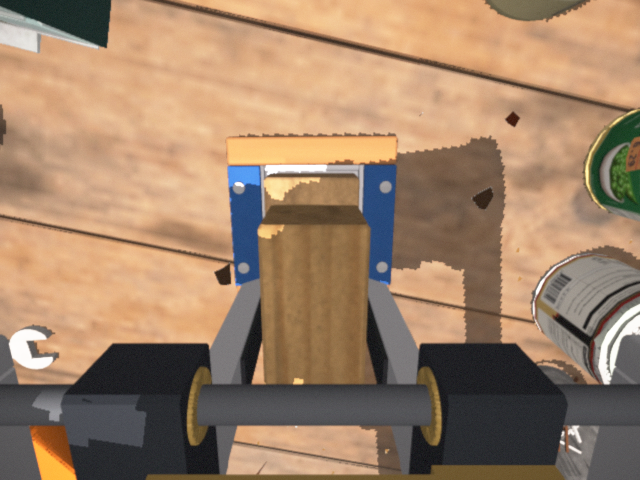

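The scene view shows the block over the tray at crop (410,140), with the tins standing. The wrist view shows it parallel to the jig, between the blue lips. A last small shift and the descent follow.

```bash
python3 -m inch '[{"linear":[0,0.015,-0.02],"twist":0,"gripper":0},{"linear":[0,0.03,-0.08],"twist":0,"gripper":0},{"linear":[0,0.034,-0.15],"twist":0,"gripper":0},{"linear":[0,0.034,-0.22],"twist":0,"gripper":0},{"linear":[0,0.034,-0.28],"twist":0,"gripper":0},{"linear":[0,0.034,-0.33],"twist":0,"gripper":0},{"linear":[0,0.034,-0.36],"twist":0,"gripper":0},{"linear":[0,0.034,-0.36],"twist":0,"gripper":0},{"linear":[0,0.034,-0.36],"twist":0,"gripper":0},{"linear":[0,0.034,-0.36],"twist":0,"gripper":0}]'
python3 - <<'E'
from h import *
o=robot.get_obs(); print(o['time'],np.round(o['tool_pos'],4),np.round(np.rad2deg(o['ee_rot']),2),o['width'],np.round(o['qvel'],3))
w=snap('scene','s7.png'); cv2.imwrite('pics/s7c.png',cv2.resize(w['image'][190:290,230:400,::-1],None,fx=4.5,fy=4.5,interpolation=cv2.INTER_CUBIC))
s=snap('wrist','w7.png'); W=cloud(s); yaw=np.deg2rad(12.3); og=np.array([.5964,.2707]); c,sn=np.cos(yaw),np.sin(yaw)
def J(W): d=W[...,:2]-og; return d[...,0]*c+d[...,1]*sn, -d[...,0]*sn+d[...,1]*c
jx,jy=J(W); Z=W[...,2]
m=(abs(jx)<.09)&(abs(jy)<.021)&(Z>.08)&(Z<.11); print('upper top: z',np.median(Z[m]),'far end jx',np.percentile(jx[m],99.5))
q=(jx>.035)&(abs(jy)<.035)&(Z>.03)&(Z<.043)&(jx<.06); print('lower far end',np.percentile(jx[q],[50,99.5]),np.percentile(jy[q],[.5,99.5]),np.median(Z[q]))
# scene: upper block front/side faces
W=cloud(w); jx,jy=J(W); Z=W[...,2]
m=(jx>-.06)&(jx<-.03)&(abs(jy)<.024)&(Z>.041)&(Z<.1); print('upper front face jx',np.percentile(jx[m],[1,50]),'z',np.percentile(Z[m],[1,5,95,99]),'jy',np.percentile(jy[m],[1,99]),m.sum())
for n,c0 in (('food',(.7036,.060)),('paint',(.597,.058)),('nails',(.5007,.060))): pass
t=snap('top','t7.png'); W=cloud(t); Z=W[...,2]; v,u=np.mgrid[:480,:640]
for n,rr in(('food',(355,410,130,180)),('paint',(360,415,178,232)),('nails',(360,412,232,280))):
    k=(u>=rr[0])&(u<rr[1])&(v>=rr[2])&(v<rr[3])&(Z>.02)&(Z<.085); r=cv2.minAreaRect((W[k][:,:2]*1000).astype(np.float32)); print(n,np.round(r[0],1),np.round(r[1],1))
E
```

```text
time: 14.37
tool_pos: [0.6002, 0.2721, 0.0839]
ee_rot: [-3.142, -0.001, 0.21]
wrist_force: [-0.5, -0.2, -1.5]
width: 0.0451
14.3667 [0.6002 0.2721 0.0839] [-1.800e+02 -5.000e-02  1.201e+01] 0.045142993677900076 [ 0.001 -0.003 -0.005 -0.001  0.001 -0.   ]
upper top: z 0.0955586303792893 far end jx 0.047543374988666016
lower far end [0.04912282 0.05394523] [-0.03067817  0.02868685] 0.03692209019255732
upper front face jx [-0.04537886 -0.04109073] z [0.05094674 0.05463905 0.09719424 0.09919835] jy [-0.02269953  0.0217097 ] 259
food [702.8  60.2] [74.3 75.2]
paint [597.2  57.7] [75.5 76.9]
nails [500.6  60.1] [74.3 74.1]
```

View pics/s7c.png

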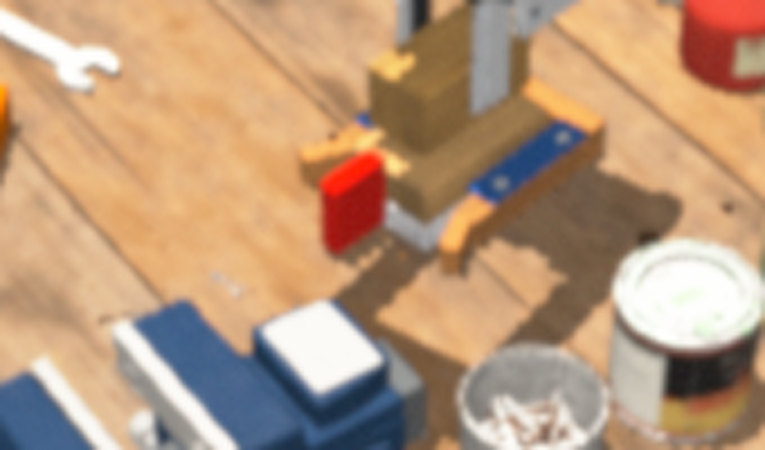

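The gap is about 13–14 mm, so I lower 3 mm to come nearer the centimetre, settle, then hand in.

```bash
python3 -m inch '[{"linear":[0,0,-0.01],"twist":0,"gripper":0},{"linear":[0,0,-0.02],"twist":0,"gripper":0},{"linear":[0,0,-0.03],"twist":0,"gripper":0},{"linear":[0,0,-0.03],"twist":0,"gripper":0},{"linear":[0,0,-0.03],"twist":0,"gripper":0},{"linear":[0,0,-0.03],"twist":0,"gripper":0}]'
python3 - <<'E'
from h import *
o=robot.get_obs(); print(o['time'],np.round(o['tool_pos'],4),np.round(np.rad2deg(o['ee_rot']),2),o['width'],np.abs(o['qvel']).max())
s=snap('wrist'); W=cloud(s); d=W[...,:2]-o['tool_pos'][:2]; m=(np.hypot(d[...,0],d[...,1])<.03)&(W[...,2]>.075)&(W[...,2]<.11); print('top z',np.median(W[m][:,2]))
print(robot.close_job())
E
```

```text
time: 15.02
tool_pos: [0.5999, 0.272, 0.0805]
ee_rot: [3.141, 0.0, 0.21]
wrist_force: [-1.5, 0.3, -0.6]
width: 0.0451
15.0167 [0.5999 0.272  0.0805] [179.99   0.    12.01] 0.045053818470315976 0.0026760565280706606
top z 0.09203898943468303
the job is handed in; nothing more can be done
None
```

The tray is home in the jig and released, and the smaller block is held still in the gripper above the wide block. I handed the job in at about 15 s.

- **Tray:** I gripped the red fin, slid the loaded tray in until it pressed on the back stop, and let go. The last measurement, taken after release, put the fin 2.5 mm past its home point and the tray square to about 0.4°. The wide block lay flat (top at 36 mm) and centred.
- **Smaller block:** I gripped it across its 45 mm side (45.1 mm at the end), carried it over the tins with about 15 cm under it, and stopped above the tray.
    - **Gap:** The gripper position puts it at about 10 mm and the camera at 11 mm.
    - **Centring:** The blocks are centred to about 1 mm and the gripper is parallel to the wide block to about 0.1°.
    - **Level:** After lifting, the block was level to about 0.02 rad.
- **Tins:** None had moved more than 1 mm from the start measurement, and all three were standing upright.

No check failed. Two pairs of readings differed by 1 to 2.5 mm, within the camera calibration and your tolerances:
- Two camera views of the smaller block's position before I picked it up.
- The two gap readings.

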